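# Nest the matching tumbler, tray the odd one

## Robot

A 6-joint arm with a two-finger parallel gripper is mounted at the origin on the work surface. World frame = base frame: x ahead of the robot, y to its left, z up, the work surface at z = 0. Lengths are in m, angles in rad, forces in N, time in s.
With the tool pointing down it reaches from about 0.325 to 0.875 m from the base axis. Payload 4.4 kg.
Tool frame: the origin (TCP) lies between the finger pads; the fingertips stand 22 mm ahead of it and the grasp point (between the pads) lies 3 mm ahead of it; y points along the fingers, z is the direction in which the jaws open and shut, and the axes are right-handed (so a half turn about y gives the same grasp; the last joint's range is limited). The gripper opens to 85 mm and grips with 20 to 120 N. Pads are 22 mm wide; open, the fingers measure 114 mm over their backs; the gripper's body (76 mm by 85 mm) begins 54 mm behind the grasp point. The pads swing forward as they close: fully open they stand 13 mm farther back than shut.
Start: joints at [1.093, 0.207, 1.542, -0, 1.393, -0.15], TCP at [0.185, 0.544, 0.253] pointing down, gripper open.
Joint ranges: [-2.73, 2.73], [-0.86, 2.22], [0.23, 2.46], [-1.11, 4.25], [0.08, 2.63], [-2.82, 2.82]. Speed limits (rad/s): [2.79, 2.79, 3.14, 3.14, 3.14, 3.14].

## Interface

Orientations are given as a rotation vector (axis times angle).
In Python, from bench import robot gives the robot as it stands. The module is installed in compiled form; this text tells all that it offers.
- The arm moves only by the tool carry_out, never from a script. Its argument "commands" is one flat list of numbers, 5 for each row, row after row: the shift along the tool's x, y, z in m, then the turn about the tool's y in degrees, then the closure in counts, from 0 (fully open) to 255 (shut). In form: [dx, dy, dz, spin, claw, dx, dy, dz, spin, claw, ...]. A call has 1 to 12 rows; each row shifts and turns the pose as measured when the row begins, along the tool's axes as they then stand; what a row does not reach is not made up. A row lasts 1/10 s, in which the tool goes at most 50 mm and 8.59 degrees, less where a joint would pass 70% of its speed; a pose out of reach is approached as far as the arm can. A call is refused whole if a number of a shift passes 0.05 or a number of a turn 8.59, either way. A call with a gripper value outside its range is refused whole. The fingers move at their own pace and stop on an object; the grip force is fixed at half the most. Time passes only in rows, so rows that do not move let the fingers close. It gives the time, the measured TCP pose, the force and the opening at its end, in the units of the state.
- robot.get_obs(): the state, without advancing time (a new reading comes with each control period).
- robot.capture(name): name is "scene" or "top" or "wrist"; returns a dict with "frame" (400x640x3 uint8, red, green, blue), "depth" (400x640 float32, m along the optical axis (not along the pixel's ray), 0 where there is no reading), "fov_y" (degrees; the focal length in pixels is half the picture's height over the tangent of half this angle, whatever the lens; pixels are square), "cx", "cy" (the principal point, pixels), "distortion" ([k1, k2, p1, p2, k3] as OpenCV has them; the pictures are not rectified), "R" (3x3) and "t" (3): a world point X has camera coordinates R X + t; the wrist camera has in their place "T_tool_cam" (4x4, takes a point from camera to tool coordinates, whose origin is the TCP and whose axes are the tool frame's). Camera axes: x right, y down, z forward; pixel columns grow to the right and rows downward; lengths in m; the calibration is good to about 2 mm. A picture is of the moment at which its call begins: read the wrist's pose just before it.
- robot.close_job(): hands the job in, once; it reports no verdict.
The state is a dict: "t": time; "qpos": joint angles; "qd": joint speeds; "effort": joint torques, N m; "eef_pos": TCP position; "orientation": TCP orientation; "contact_force": force on the tool from outside, world axes, zero at the start; "torque": the same for the moment, N m; "width": finger opening in m.
Only numpy, scipy, OpenCV 4.12 (cv2) and the standard library are available. Lean on these libraries where they do the work, as an engineer would, in place of code of your own. Each camera call takes 0.05 s, during which the arm holds its last target.

## Task

Tidy the lacquer bench: put the loose tumbler with the stepped, narrowing foot onto the stack of tumblers of the same shape, so that it nests fully home and upright. The straight-sided cup will not nest, so stand it upright inside the shallow wooden tray instead. Set both down gently, without dropping them, and leave the stack standing upright.

Things in the scene. Friction and masses are not known exactly. Their poses are not given: they have to be found in the camera images.
- tumbler: Loose stacking tumbler: open, round, black-lacquered wood, 76 mm high, 60 to 125 g. Its upper part is a vertical collar, 64 mm outer diameter, wall 3.5 mm, from a flat stepped shoulder at 44 mm height to the rim at 76 mm (grip it here); below the shoulder the foot narrows from 53 to 36 mm diameter. Upright on the bench; origin at the centre of its underside, z up; yaw means nothing.
- stack_top: Upper tumbler of a loose stack of two, same shape and size as the loose tumbler. Origin at the centre of its underside (32 mm above the bench), z up; rim 76 mm above its origin. A nested tumbler has its foot in this one's 57 mm bore (2 mm play all round) and its shoulder on this rim, so its origin is 32 mm above this one's and its 32 mm collar stands just above this one's.
- straight_cup: The odd piece: open black-lacquered wooden cup, round, straight-sided from rim to a full-width flat bottom, 64 mm outer diameter, 60 mm high, wall 4 mm; does not enter the tumblers. 70 to 140 g. Stands upright on the bench; origin at the centre of its underside, z up. The tumbler and this cup may swap places.
- tray: Shallow square open tray of plain brown wood, 150 x 150 mm outside, 22 mm high, walls and floor 6 mm thick, empty and fixed to the bench. Origin at the centre of its underside, x and y along its sides, z up; the cup stands on its inner floor, 6 mm above the origin.
Not all that is in view belongs to the job. Leave any pink, purple or yellow look-alike of the tumbler alone.

How it is judged:
At the end, for the whole second after the job is handed in: Tumbler nested on the stack (origin 27 to 37 mm above that of the stack's upper tumbler, axes within 8 mm, tilt under 7 degrees); the upper tumbler still upright in the lower one; the straight-sided cup upright (under 7 degrees) on the tray's floor; all at rest (z of tumbler in the frame of stack_top between 0.027 and 0.037 m and horizontal distance between tumbler and stack_top below 0.008 m and angle between each of tumbler, stack_top, straight_cup's own z axis and vertical below 0.12 rad and height (world z) of stack_top between 0.026 and 0.038 m and x of straight_cup in the frame of tray between -0.045 and 0.045 m and y of straight_cup in the frame of tray between -0.045 and 0.045 m and z of straight_cup in the frame of tray between -0.002 and 0.014 m and linear speed of each of tumbler, straight_cup, stack_top below 0.03 m/s); the robot touches nothing.
It fails at once if the tumbler or the straight-sided cup is dropped: out of the fingers and moving faster than 0.7 m/s (a fall of about 25 mm) ((contact force between the fingers and tumbler below 0.05 N and linear speed of tumbler above 0.7 m/s) or (contact force between the fingers and straight_cup below 0.05 N and linear speed of straight_cup above 0.7 m/s)).
It also fails if it takes over 51 s, if anything falls off the work surface, if the arm or the gripper's body presses on something with over 40 N, if the wrist force passes 120 N, or if a joint passes its speed limit or range.

## Working session

There is one attempt and no reset: what is moved stays moved. The work goes in short steps, Python scripts to look and compute and a tool call to move; the robot and the scene stay as the last step left them, time stands still between calls to the robot, and variables do not carry over. Pictures are saved under pics/ and viewed, and the job is handed in when it is done.

Besides the shell and the picture viewer there is one more tool, called after "Request:" by a JSON object that holds its "api" and its "payload", one argument or row to a line. carry_out: Moves the arm, as the interface text tells. Its arguments: {"type":"object","properties":{"commands":{"type":"array","items":{"type":"number"}}},"required":["commands"]}

```bash
mkdir -p pics; ls; cat > h.py <<'E'
import numpy as np, cv2
from bench import robot
from scipy.spatial.transform import Rotation as Ro
def cap(n,save=None):
    o=robot.get_obs(); c=robot.capture(n)
    f=200/np.tan(np.radians(c["fov_y"])/2)
    c["K"]=np.array([[f,0,c["cx"]],[0,f,c["cy"]],[0,0,1]])
    c["D"]=np.array(c["distortion"],float)
    if "R" in c: R=np.array(c["R"]);t=np.array(c["t"]); c["Rw"]=R.T; c["tw"]=-R.T@t
    else:
        T=np.array(c["T_tool_cam"]); A=Ro.from_rotvec(o["orientation"]).as_matrix()
        c["Rw"]=A@T[:3,:3]; c["tw"]=A@T[:3,3]+np.array(o["eef_pos"])
    if save: cv2.imwrite("pics/"+save,cv2.cvtColor(c["frame"],cv2.COLOR_RGB2BGR))
    return c
def cloud(c):
    v,u=np.mgrid[0:400,0:640]
    p=cv2.undistortPoints(np.stack([u,v],-1).reshape(-1,1,2).astype(np.float64),c["K"],c["D"]).reshape(400,640,2)
    d=c["depth"]; X=np.dstack([p*d[...,None],d])@c["Rw"].T+c["tw"]
    X[d==0]=np.nan
    return X
def proj(c,P):
    R=c["Rw"].T
    return cv2.projectPoints(np.atleast_2d(P).astype(float),cv2.Rodrigues(R)[0],-R@c["tw"],c["K"],c["D"])[0].reshape(-1,2)
E
python3 - <<'E'
from h import *
o=robot.get_obs(); print(o)
print(Ro.from_rotvec(o["orientation"]).as_matrix().round(3))
for n in ("scene","top","wrist"):
    c=cap(n,n+"0.png"); np.save(n+"0.npy",cloud(c)); print(n,c["tw"],c["D"],(c["depth"]==0).mean())
E
```

```text
pics
{'t': 0.0, 'qpos': array([ 1.09248698e+00,  2.07438049e-01,  1.54296653e+00, -1.67945885e-05,
        1.39349965e+00, -1.50532124e-01]), 'qd': array([-6.74276315e-04,  1.00759602e-03, -2.57999690e-04, -3.69596848e-05,
        1.69006940e-03,  4.25436863e-04]), 'effort': array([ 9.31004615e-04, -3.83014870e+01, -2.91599625e+01, -1.42260556e-04,
        1.03647498e-02, -2.29664334e-05]), 'eef_pos': array([0.18481633, 0.54373625, 0.25210949]), 'orientation': array([-1.55765522,  0.25785397, -0.25675135]), 'contact_force': array([0.30848922, 0.20983175, 0.39081113]), 'torque': array([-0.00231858, -0.02888557,  0.0128292 ]), 'width': 0.08508949118596255}
[[ 0.947 -0.001  0.322]
 [-0.322 -0.002  0.947]
 [-0.    -1.    -0.002]]
scene [ 1.07403069 -0.73515682  1.20020991] [0.01012639 0.         0.         0.         0.        ] 0.00393359375
top [0.33764885 0.04798819 1.1355746 ] [-0.00512594  0.          0.          0.          0.        ] 0.0041875
wrist [0.11174294 0.56873245 0.37219571] [-0.02625801  0.          0.          0.          0.        ] 0.00368359375
```

View pics/scene0.png

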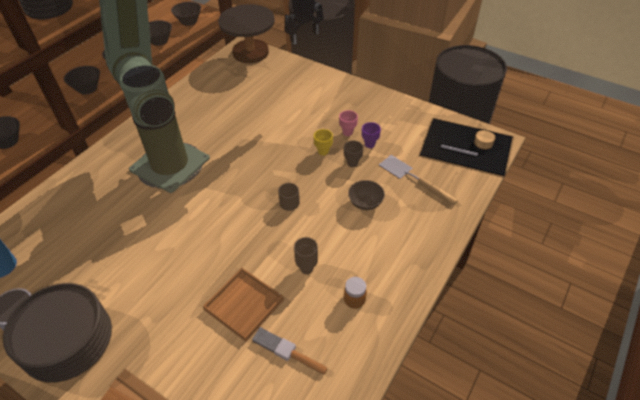

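View pics/top0.png

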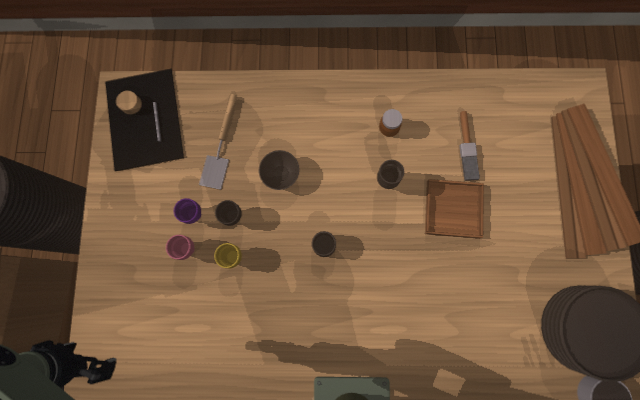

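View pics/wrist0.png

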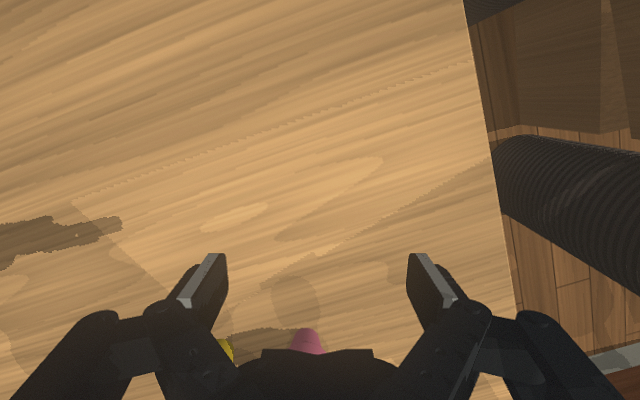

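```bash
python3 - <<'E'
from h import *
s=cv2.imread("pics/scene0.png"); a=s[105:215,265:395]; b=s[225:310,240:370]
a=cv2.resize(a,None,fx=5,fy=5,interpolation=cv2.INTER_CUBIC)
a=cv2.convertScaleAbs(a,alpha=1.8,beta=20)
cv2.imwrite("pics/crop1.png",a)
X=np.load("top0.npy"); Xs=np.load("scene0.npy")
print("table z top",np.nanmedian(X[300:330,150:300,2]),"scene",np.nanmedian(Xs[150:200,200:260,2]))
from scipy.optimize import least_squares
for n,(u,v) in dict(A=(228,213),B=(324,244),S=(390,174),pur=(187,211),yel=(227,256),pink=(180,247)).items():
    P=X[v-25:v+25,u-25:u+25].reshape(-1,3); P=P[~np.isnan(P[:,0])]
    h=P[:,2]; P=P[h>.02]; zt=np.percentile(P[:,2],97); r=P[P[:,2]>zt-.008]
    q=least_squares(lambda p:np.hypot(r[:,0]-p[0],r[:,1]-p[1])-p[2],[*r[:,:2].mean(0),.03],loss="soft_l1",f_scale=.002).x
    print(n,"ztop",zt.round(4),"fit",q.round(4),"bbox c",((r.max(0)+r.min(0))/2)[:2].round(4),(r.max(0)-r.min(0))[:2].round(4),len(r))
# tray
for nm,Y,sl in (("top",X,(slice(165,250),slice(415,500))),("scene",Xs,(slice(255,350),slice(190,300)))):
    P=Y[sl].reshape(-1,3); P=P[(P[:,2]>.015)&(P[:,2]<.03)]; print(nm,cv2.minAreaRect(P[:,:2].astype(np.float32)),np.median(P[:,2]))
# scene side clusters
for n,(u,v) in dict(A=(353,153),B=(289,196),S=(306,255)).items():
    P=Xs[v-25:v+25,u-18:u+18].reshape(-1,3); P=P[P[:,2]>.02]; zt=np.percentile(P[:,2],97); r=P[P[:,2]>zt-.008]
    q=least_squares(lambda p:np.hypot(r[:,0]-p[0],r[:,1]-p[1])-p[2],[*r[:,:2].mean(0),.03],loss="soft_l1",f_scale=.002).x
    print("scene",n,zt.round(4),q.round(4),len(r))
E
```

```text
table z top 2.0442679324883528e-05 scene 0.0006236746072556532
A ztop 0.0778 fit [0.5116 0.323  0.03  ] bbox c [0.5114 0.3227] [0.0626 0.0626] 118
B ztop 0.0627 fit [0.4325 0.0716 0.0298] bbox c [0.4329 0.0723] [0.0623 0.0622] 119
S ztop 0.1102 fit [ 0.6111 -0.1011  0.03  ] bbox c [ 0.6107 -0.1009] [0.0619 0.0616] 127
pur ztop 0.0778 fit [0.516  0.4321 0.0302] bbox c [0.4994 0.4325] [0.0981 0.0641] 136
yel ztop 0.0781 fit [0.3998 0.3184 0.03  ] bbox c [0.4001 0.3188] [0.061  0.0643] 128
pink ztop 0.0779 fit [0.4211 0.4452 0.0301] bbox c [0.4373 0.445 ] [0.0956 0.0636] 126
top ((0.5573045015335083, -0.28479456901550293), (0.15168538689613342, 0.2001749575138092), 85.85828399658203) 0.020839038178449232
scene ((0.5901972055435181, -0.28730276226997375), (0.1516142636537552, 0.2644902467727661), 85.3353271484375) 0.020062122968972584
scene A 0.0784 [0.5151 0.3254 0.0315] 106
scene B 0.0627 [0.4355 0.0709 0.0295] 106
scene S 0.1097 [ 0.6143 -0.1021  0.0299] 136
```

View pics/crop1.png

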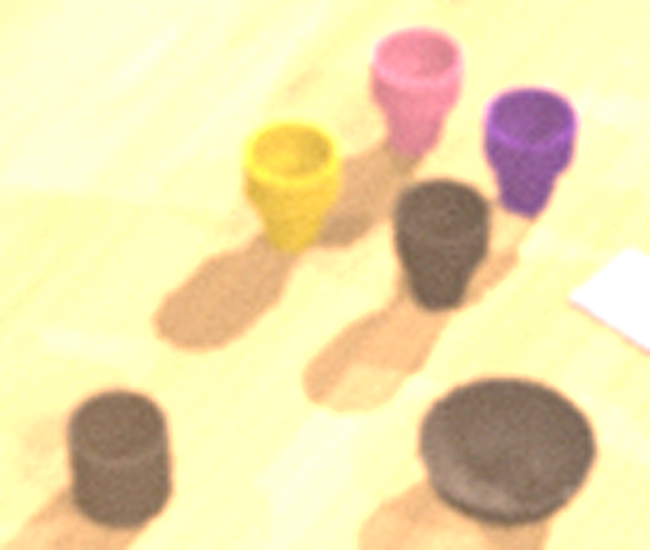

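Black candidates in the top view:
- (228,213): rim at 77 mm, narrowing foot. This is the loose **tumbler**.
- (324,244): rim at 62 mm, straight sides. This is the **straight cup**.
- (390,174): rim at 110 mm. This is the **stack**.
- (279,169): a bowl, not part of the job.
- Purple (187,211), yellow (227,256) and pink (180,247) are the look-alikes to leave alone.

The crop agrees: the stepped black tumbler is at crop (440,245) and the straight cup at crop (120,460). I'll approach the tumbler with the jaws opening along the 45° diagonal, clear of the purple and yellow ones.

Request:
{"api": "carry_out", "payload": {
  "commands": [0.045,0,-0.012,0,0,0.045,0,-0.012,0,0,0.045,0,-0.012,0,0,0.045,0,-0.012,0,0,0.045,0,-0.012,0,0,0.045,0,-0.012,0,0,0.045,0,-0.012,8.5,0,0,0,0,8.5,0,0,0,0,8.5,0,0,0,0,0,0]
}}

```text
t: 1.15
eef_pos: [0.4652, 0.3552, 0.2474]
orientation: [-1.491, 0.608, -0.602]
contact_force: [-0.1, -0.2, -0.4]
width: 0.0854
```

```bash
cat >> h.py <<'E'
def delta(P):
    o=robot.get_obs(); A=Ro.from_rotvec(o["orientation"]).as_matrix()
    print("t",round(o["t"],2),"tcp",o["eef_pos"].round(4),"z-ang",np.degrees(np.arctan2(A[1,2],A[0,2])).round(1),"tilt",(np.degrees(np.arccos(-A[2,1]))).round(2),"w",round(o["width"],4),"F",o["contact_force"].round(1),"q6",o["qpos"][5].round(2))
    print("  tool delta",(A.T@(np.array(P)-o["eef_pos"])).round(4))
E
python3 - <<'E'
from h import *
delta([.5125,.3235,.16])
c=cap("wrist","w1.png")
E
```

```text
t 1.15 tcp [0.4652 0.3552 0.2474] z-ang 45.7 tilt 0.42 w 0.0854 F [-0.1 -0.2 -0.4] q6 -0.29
  tool delta [0.056  0.0872 0.0109]
```

View pics/w1.png

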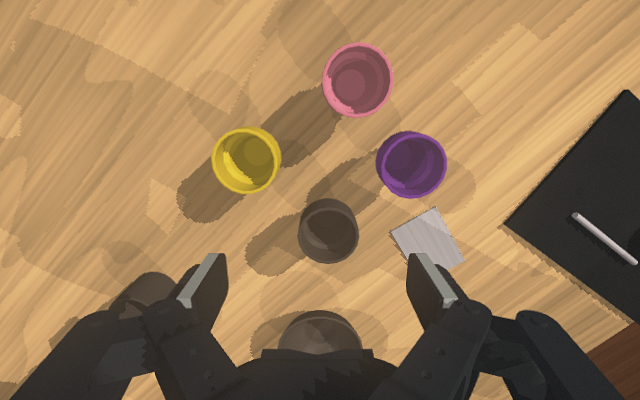

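The wrist view shows the black tumbler at (329,231), the yellow, pink and purple ones behind it, and the bowl under the palm at (320,330). I'll refine the rim position with the wrist depth.

```bash
cat >> h.py <<'E'
from scipy.optimize import least_squares
def rim(c,u,v,hw=45,R=None,zr=None):
    X=cloud(c); P=X[max(0,v-hw):v+hw,max(0,u-hw):u+hw].reshape(-1,3); P=P[P[:,2]>.02]
    if zr: P=P[(P[:,2]>zr[0])&(P[:,2]<zr[1])]
    zt=np.percentile(P[:,2],97); r=P[np.abs(P[:,2]-zt)<.004]
    f=lambda p:np.hypot(r[:,0]-p[0],r[:,1]-p[1])-(p[2] if R is None else R)
    q=least_squares(f,[*((r.max(0)+r.min(0))/2)[:2],.03],loss="soft_l1",f_scale=.002).x
    print("rim",q.round(4),"ztop",zt.round(4),"bbox c",((r.max(0)+r.min(0))/2)[:2].round(4),(r.max(0)-r.min(0))[:2].round(4),len(r))
    return q
E
python3 - <<'E'
from h import *
c=cap("wrist"); q=rim(c,329,231,38); rim(c,412,164,36);rim(c,246,161,36); delta([*q[:2],.16])
E
```

```text
rim [0.5113 0.3235 0.0299] ztop 0.076 bbox c [0.5118 0.3231] [0.0634 0.0633] 681
rim [0.5163 0.4322 0.03  ] ztop 0.076 bbox c [0.5167 0.4323] [0.0638 0.0637] 797
rim [0.4001 0.3193 0.0297] ztop 0.076 bbox c [0.4003 0.319 ] [0.0628 0.0632] 778
t 1.25 tcp [0.4645 0.3557 0.2474] z-ang 46.0 tilt 0.42 w 0.0854 F [ 0.1 -0.1  0.4] q6 -0.3
  tool delta [0.0562 0.0873 0.0099]
```

Request:
{"api": "carry_out", "payload": {
  "commands": [0.03,0.03,0.005,0,0,0.026,0.03,0.005,0,0,0,0.027,0,0,0,0,0,0,0,0,0,0,0,0,0]
}}

```text
t: 1.75
eef_pos: [0.5118, 0.3269, 0.1606]
orientation: [-1.491, 0.588, -0.586]
contact_force: [-0.5, 0.3, 1.4]
width: 0.0851
```

```bash
python3 - <<'E'
from h import *
delta([.5116,.3233,.068])
c=cap("wrist","w2.png")
E
```

```text
t 1.75 tcp [0.5118 0.3269 0.1606] z-ang 47.0 tilt 0.11 w 0.0851 F [-0.5  0.3  1.4] q6 -0.39
  tool delta [ 0.0024  0.0926 -0.0026]
```

View pics/w2.png

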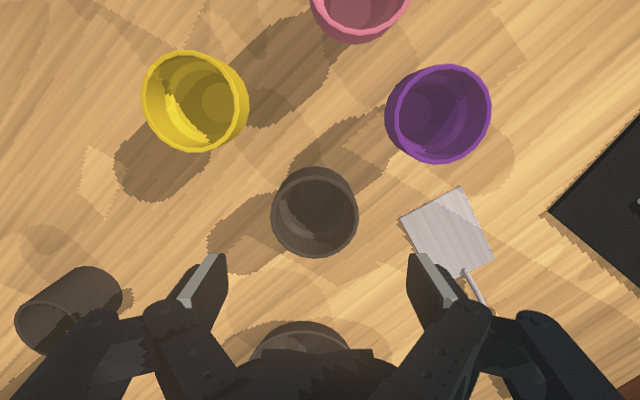

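The tumbler (rim centre about (315,212)) lies centred between the jaws, and nothing stands under the fingers. I'll go down and close.

Request:
{"api": "carry_out", "payload": {
  "commands": [0.0024,0.03,-0.0026,0,0,0,0.03,0,0,0,0,0.02,0,0,0,0,0.011,0,0,0,0,0,0,0,0]
}}

```text
t: 2.3
eef_pos: [0.516, 0.3297, 0.0783]
orientation: [-1.48, 0.57, -0.588]
contact_force: [-0.7, -0.0, -0.7]
width: 0.0857
```

```bash
python3 - <<'E'
from h import *
delta([.5116,.3233,.068])
E
```

```text
t 2.3 tcp [0.516  0.3297 0.0783] z-ang 47.5 tilt 0.96 w 0.0857 F [-0.7 -0.  -0.7] q6 -0.4
  tool delta [ 0.001   0.0102 -0.0079]
```

Request:
{"api": "carry_out", "payload": {
  "commands": [0.001,0,-0.008,0,0,0,0,0,0,0]
}}

```text
t: 2.5
eef_pos: [0.5124, 0.324, 0.0812]
orientation: [-1.477, 0.565, -0.589]
contact_force: [-0.0, 0.2, -0.6]
width: 0.0853
```

```bash
python3 - <<'E'
from h import *
delta([.5116,.3233,.068]); print(Ro.from_rotvec(robot.get_obs()["orientation"]).as_matrix().round(3))
E
```

```text
t 2.5 tcp [0.5124 0.324  0.0812] z-ang 47.6 tilt 1.21 w 0.0853 F [-0.   0.2 -0.6] q6 -0.41
  tool delta [-0.0002  0.0131 -0.0014]
[[ 0.739  0.019  0.674]
 [-0.674  0.009  0.739]
 [ 0.008 -1.     0.019]]
```

Request:
{"api": "carry_out", "payload": {
  "commands": [0,0.013,-0.001,0,0,0,0,0,0,0]
}}

```text
t: 2.7
eef_pos: [0.5134, 0.3239, 0.07]
orientation: [-1.473, 0.562, -0.591]
contact_force: [-0.6, -0.0, -0.7]
width: 0.0851
```

```bash
python3 - <<'E'
from h import *
delta([.5116,.3233,.068]); print(Ro.from_rotvec(robot.get_obs()["orientation"]).as_matrix().round(3)); print(robot.get_obs()["qd"].round(3))
E
```

```text
t 2.7 tcp [0.5134 0.3239 0.07  ] z-ang 47.6 tilt 1.49 w 0.0851 F [-0.6 -0.  -0.7] q6 -0.41
  tool delta [-0.0009  0.002  -0.0017]
[[ 0.739  0.024  0.674]
 [-0.674  0.011  0.739]
 [ 0.01  -1.     0.024]]
[ 0.    -0.039 -0.04   0.001 -0.001 -0.001]
```

Request:
{"api": "carry_out", "payload": {
  "commands": [-0.001,0.002,-0.002,0,60,0,0,0,0,120,0,0,0,0,255,0,0,0,0,255,0,0,0,0,255]
}}

```text
t: 3.2
eef_pos: [0.5119, 0.3231, 0.0684]
orientation: [-1.473, 0.562, -0.592]
contact_force: [0.6, -0.5, 1.9]
width: 0.0615
```

```bash
python3 - <<'E'
from h import *
delta([.5116,.3233,.068]); print(Ro.from_rotvec(robot.get_obs()["orientation"]).as_matrix().round(3)); print(robot.get_obs()["qd"].round(3))
E
```

```text
t 3.2 tcp [0.5119 0.3231 0.0684] z-ang 47.6 tilt 1.55 w 0.0615 F [ 0.6 -0.5  1.9] q6 -0.41
  tool delta [-0.0003  0.0004 -0.0001]
[[ 0.739  0.025  0.674]
 [-0.674  0.011  0.739]
 [ 0.01  -1.     0.025]]
[ 0.     0.001  0.     0.001 -0.001 -0.   ]
```

Request:
{"api": "carry_out", "payload": {
  "commands": [0,-0.015,0,0,255,0,-0.03,0,0,255,0,-0.04,0,0,255,0,-0.04,0,0,255,0,-0.02,0,0,255,0,0,0,0,255]
}}

```text
t: 3.8
eef_pos: [0.5071, 0.3211, 0.2213]
orientation: [-1.474, 0.563, -0.59]
contact_force: [-0.2, -0.7, -0.4]
width: 0.0613
```

```bash
python3 - <<'E'
from h import *
delta([.6112,-.1012,.215]); print(Ro.from_rotvec(robot.get_obs()["orientation"]).as_matrix().round(3)); print(robot.get_obs()["qd"].round(3))
c=cap("wrist","w3.png")
E
```

```text
t 3.8 tcp [0.5071 0.3211 0.2213] z-ang 47.6 tilt 1.4 w 0.0613 F [-0.2 -0.7 -0.4] q6 -0.41
  tool delta [ 0.3614  0.0042 -0.242 ]
[[ 0.739  0.022  0.674]
 [-0.674  0.01   0.739]
 [ 0.009 -1.     0.023]]
[ 0.001 -0.009  0.012  0.001 -0.002 -0.001]
```

View pics/w3.png

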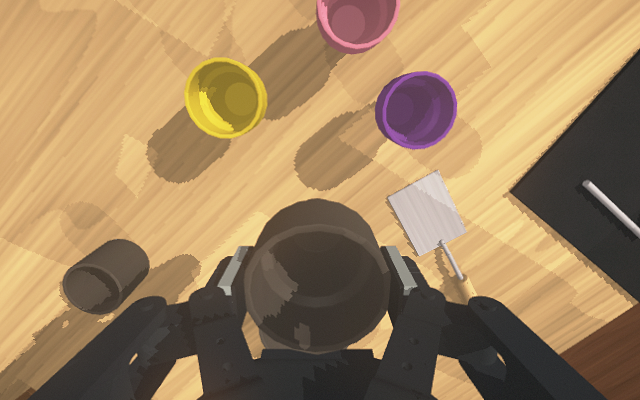

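The tumbler is held, rim centred at (317,285). The cup in this view at (105,275) is the straight one. I'll move past the stack so the wrist camera can see it.

Request:
{"api": "carry_out", "payload": {
  "commands": [0.02,0,-0.01,0,255,0.037,0,-0.02,0,255,0.037,0,-0.02,0,255,0.037,0,-0.02,0,255,0.037,0,-0.02,0,255,0.037,0,-0.02,0,255,0.037,0,-0.02,0,255,0.037,0,-0.02,0,255,0.037,0,-0.02,0,255,0.037,0,-0.02,0,255,0.02,0,-0.01,0,255,0,0,0,0,255]
}}

```text
t: 5.05
eef_pos: [0.6396, -0.092, 0.1922]
orientation: [-1.488, 0.591, -0.558]
contact_force: [0.3, -0.2, -1.1]
width: 0.0617
```

```bash
python3 - <<'E'
from h import *
delta([.6112,-.1012,.215]); print(Ro.from_rotvec(robot.get_obs()["orientation"]).as_matrix().round(3))
c=cap("wrist","w4.png")
E
```

```text
t 5.05 tcp [ 0.6396 -0.092   0.1922] z-ang 47.9 tilt 1.24 w 0.0617 F [ 0.3 -0.2 -1.1] q6 -1.12
  tool delta [-0.0154 -0.0224 -0.0259]
[[ 0.741 -0.018  0.671]
 [-0.671  0.012  0.742]
 [-0.021 -1.    -0.003]]
```

View pics/w4.png

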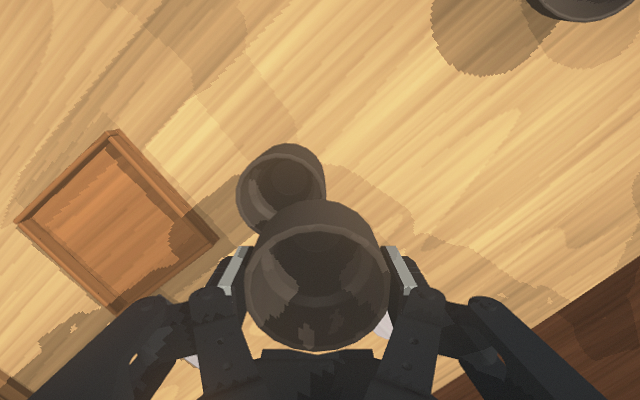

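Request:
{"api": "carry_out", "payload": {
  "commands": [0,-0.03,0,0,255,0.03,0,-0.014,0,255,0.03,0,-0.014,0,255,0,0,0,0,255,0,0,0,0,255]
}}

```text
t: 5.6
eef_pos: [0.6608, -0.1441, 0.2131]
orientation: [-1.486, 0.6, -0.536]
contact_force: [-1.1, 0.7, -1.0]
width: 0.0614
```

```bash
python3 - <<'E'
from h import *
delta([.6112,-.1012,.215])
c=cap("wrist","w5.png"); np.save("w5.npy",cloud(c))
c2=cap("top","t5.png"); np.save("t5.npy",cloud(c2))
E
```

```text
t 5.6 tcp [ 0.6608 -0.1441  0.2131] z-ang 48.4 tilt 2.35 w 0.0614 F [-1.1  0.7 -1. ] q6 -1.19
  tool delta [-0.0656  0.0007 -0.0009]
```

View pics/w5.png

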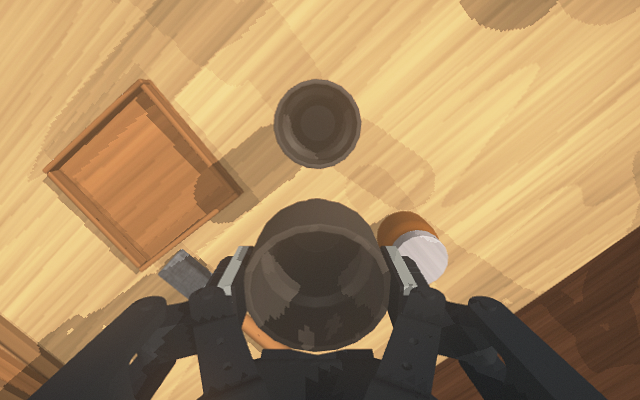

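```bash
cat >> h.py <<'E'
def held(c):
    # rim of held cup in tool frame from the wrist depth
    o=robot.get_obs(); A=Ro.from_rotvec(o["orientation"]).as_matrix()
    X=(cloud(c)-o["eef_pos"])@A
    P=X[185:352,236:398].reshape(-1,3); P=P[(abs(P[:,2])<.04)&(P[:,1]<.03)&(P[:,1]>-.03)&(np.abs(P[:,0])<.045)]
    y0=np.percentile(P[:,1],2); r=P[P[:,1]<y0+.003]
    q=least_squares(lambda p:np.hypot(r[:,0]-p[0],r[:,2]-p[1])-p[2],[0,0,.03],loss="soft_l1",f_scale=.002).x
    G=np.c_[r[:,0],r[:,2],np.ones(len(r))]; s=np.linalg.lstsq(G,r[:,1],rcond=None)[0]
    print("held rim tool x,z,r",q.round(4),"y",y0.round(4),"slope x,z deg",np.degrees(s[:2]).round(2),len(r))
    return q,s
E
python3 - <<'E'
from h import *
delta([.6112,-.1012,.215]); print(Ro.from_rotvec(robot.get_obs()["orientation"]).as_matrix().round(3))
c=cap("wrist"); rim(c,317,123,48); held(c)
P=cloud(c)[70:280,35:250].reshape(-1,3); P=P[(P[:,2]>.017)&(P[:,2]<.026)&(P[:,1]>-.39)]
print(cv2.minAreaRect(P[:,:2].astype(np.float32)))
E
```

```text
t 5.7 tcp [ 0.6607 -0.1441  0.2133] z-ang 48.4 tilt 2.31 w 0.0614 F [ 0.1  0.1 -1.2] q6 -1.19
  tool delta [-0.0655  0.0009 -0.0008]
[[ 0.747 -0.034  0.664]
 [-0.664  0.021  0.748]
 [-0.04  -0.999 -0.007]]
rim [ 0.6117 -0.1021  0.0297] ztop 0.108 bbox c [ 0.6115 -0.1022] [0.063  0.0631] 1346
held rim tool x,z,r [-0.0015 -0.0004  0.0313] y -0.0152 slope x,z deg [-0.81  0.45] 534
((0.5584641098976135, -0.28494447469711304), (0.15165743231773376, 0.20160432159900665), 85.5596923828125)
```

```bash
python3 - <<'E'
from h import *
o=robot.get_obs(); A=Ro.from_rotvec(o["orientation"]).as_matrix()
c=cap("wrist"); X=(cloud(c)-o["eef_pos"])@A
for v in (200,215,225,232,240,285,320,335,342,348,352): print(v,X[v,317].round(4))
for u in (240,246,250,256,375,384,390): print(u,X[285,u].round(4))
s=cap("scene","s5.png"); Y=cloud(s); px=proj(s,o["eef_pos"])[0]; print(px)
P=Y.reshape(-1,3); Q=(P-o["eef_pos"])@A; m=(np.hypot(Q[:,0],Q[:,2])<.036)&(Q[:,1]>0)&(Q[:,1]<.09); print("held y max from scene",np.percentile(Q[m,1],[1,50,97,99.5]).round(4))
u,v=px.astype(int); i=cv2.imread("pics/s5.png")[max(0,v-60):v+60,u-70:u+70]; cv2.imwrite("pics/s5c.png",cv2.convertScaleAbs(cv2.resize(i,None,fx=5,fy=5,interpolation=2),alpha=1.8,beta=15))
E
```

```text
200 [-0.0314  0.0219 -0.0003]
215 [-0.0313  0.0016 -0.0003]
225 [-0.0307 -0.0077 -0.0003]
232 [ 0.0029  0.0618 -0.0003]
240 [ 0.0085  0.0618 -0.0003]
285 [ 0.0217  0.0309 -0.0003]
320 [ 0.0296  0.0114 -0.0003]
335 [ 0.0297  0.0009 -0.0003]
342 [ 0.0287 -0.0048 -0.0003]
348 [ 0.0308 -0.0062 -0.0003]
352 [ 2.368e-01  2.040e-01 -2.000e-04]
240 [-0.0072 -0.0134 -0.031 ]
246 [-0.0034 -0.0075 -0.0301]
250 [-0.0037 -0.008  -0.0283]
256 [ 0.0046  0.0048 -0.0287]
375 [0.0063 0.0074 0.0272]
384 [-0.0029 -0.0068  0.028 ]
390 [-0.0032 -0.0072  0.0304]
[310.34322502 241.35075215]
held y max from scene [0.0014 0.0201 0.0587 0.0662]
```

View pics/s5c.png

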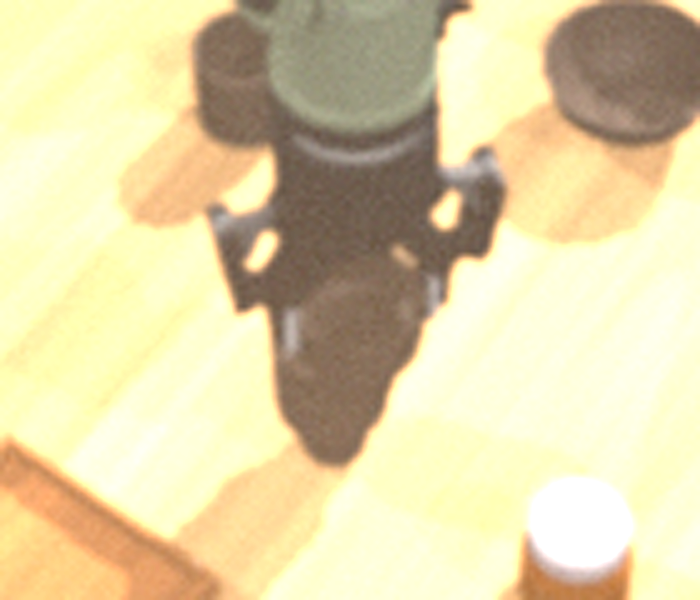

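The held rim is centred in the tool frame (x about 0, z about 0) and its underside is 68.5 mm below the TCP. The stack rim from the wrist camera is (0.6117,-0.1021), within 1 mm of the top camera's estimate. Next I move over it, watching the tool tilt.

Request:
{"api": "carry_out", "payload": {
  "commands": [-0.03,0,0,0,255,-0.03,0,0,0,255,0,0,0,0,255,0,0,0,0,255]
}}

```text
t: 6.25
eef_pos: [0.6143, -0.1011, 0.2161]
orientation: [-1.488, 0.596, -0.535]
contact_force: [-0.4, -0.2, -0.3]
width: 0.0617
```

```bash
python3 - <<'E'
from h import *
delta([.6117,-.1020,.200]); print(Ro.from_rotvec(robot.get_obs()["orientation"]).as_matrix().round(3))
E
```

```text
t 6.25 tcp [ 0.6143 -0.1011  0.2161] z-ang 48.5 tilt 2.23 w 0.0617 F [-0.4 -0.2 -0.3] q6 -1.16
  tool delta [-0.0007  0.0161 -0.0023]
[[ 0.749 -0.033  0.662]
 [-0.662  0.021  0.749]
 [-0.038 -0.999 -0.006]]
```

Request:
{"api": "carry_out", "payload": {
  "commands": [0,0.01,-0.001,0,255,0,0.015,0,0,255,0,0.015,0,0,255,0,0,0,0,255]
}}

```text
t: 6.65
eef_pos: [0.6139, -0.1023, 0.1729]
orientation: [-1.488, 0.595, -0.537]
contact_force: [0.3, -0.7, -1.7]
width: 0.0618
```

```bash
python3 - <<'E'
from h import *
delta([.6133,-.1026,.165]); print(Ro.from_rotvec(robot.get_obs()["orientation"]).as_matrix().round(3))
E
```

```text
t 6.65 tcp [ 0.6139 -0.1023  0.1729] z-ang 48.5 tilt 2.1 w 0.0618 F [ 0.3 -0.7 -1.7] q6 -1.16
  tool delta [ 0.      0.0079 -0.0005]
[[ 0.748 -0.031  0.663]
 [-0.662  0.02   0.749]
 [-0.036 -0.999 -0.006]]
```

Request:
{"api": "carry_out", "payload": {
  "commands": [0,0.012,0,0,255,0,0.012,0,0,255,0,0.005,0,0,255,0,0,0,0,255]
}}

```text
t: 7.05
eef_pos: [0.6131, -0.1027, 0.1397]
orientation: [-1.488, 0.597, -0.537]
contact_force: [0.1, 0.4, -0.9]
width: 0.061
```

```bash
python3 - <<'E'
from h import *
delta([.6133,-.1026,.1324]); print(Ro.from_rotvec(robot.get_obs()["orientation"]).as_matrix().round(3))
c=cap("wrist","w6.png");c=cap("scene","s6.png");
i=cv2.imread("pics/s6.png")[190:300,240:380]; cv2.imwrite("pics/s6c.png",cv2.convertScaleAbs(cv2.resize(i,None,fx=5,fy=5,interpolation=2),alpha=1.8,beta=15))
E
```

```text
t 7.05 tcp [ 0.6131 -0.1027  0.1397] z-ang 48.4 tilt 2.21 w 0.061 F [ 0.1  0.4 -0.9] q6 -1.16
  tool delta [0.0004 0.0073 0.0003]
[[ 0.747 -0.033  0.664]
 [-0.663  0.02   0.748]
 [-0.038 -0.999 -0.007]]
```

View pics/s6c.png

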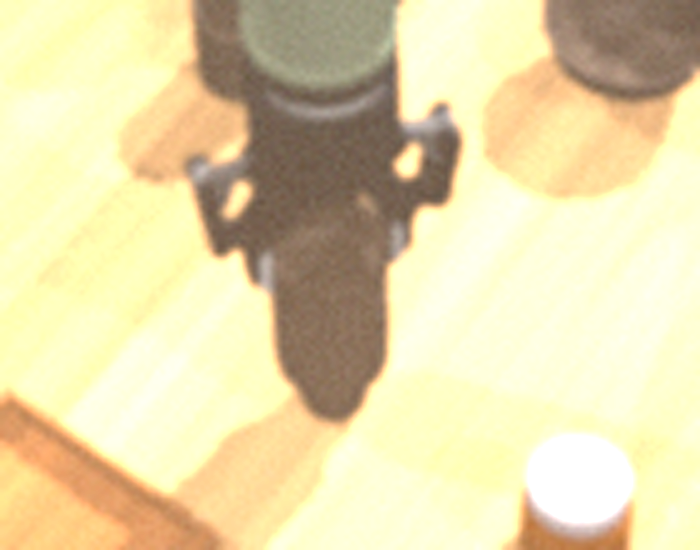

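The foot is in the bore, aligned, with no contact force yet. The stack foot at crop (335,400) hasn't moved. I'll lower the last 7 mm in small steps.

Request:
{"api": "carry_out", "payload": {
  "commands": [0,0.003,0,0,255,0,0.002,0,0,255,0,0,0,0,255]
}}

```text
t: 7.45
eef_pos: [0.6148, -0.103, 0.1375]
orientation: [-1.487, 0.593, -0.541]
contact_force: [-0.3, -0.9, -0.5]
width: 0.0613
```

Request:
{"api": "carry_out", "payload": {
  "commands": [0,0.0015,0,0,255,0,0,0,0,255]
}}

```text
t: 7.65
eef_pos: [0.6151, -0.103, 0.1365]
orientation: [-1.487, 0.592, -0.542]
contact_force: [-0.2, -0.4, -0.7]
width: 0.0616
```

```bash
python3 - <<'E'
from h import *
delta([.6133,-.1026,.1324])
E
```

```text
t 7.65 tcp [ 0.6151 -0.103   0.1365] z-ang 48.4 tilt 1.83 w 0.0616 F [-0.2 -0.4 -0.7] q6 -1.16
  tool delta [-0.0015  0.0041 -0.0008]
```

Request:
{"api": "carry_out", "payload": {
  "commands": [-0.0015,0.003,-0.001,0,255,0,0,0,0,255]
}}

```text
t: 7.85
eef_pos: [0.6134, -0.1028, 0.1337]
orientation: [-1.487, 0.591, -0.543]
contact_force: [0.1, 0.1, -1.6]
width: 0.0616
```

Request:
{"api": "carry_out", "payload": {
  "commands": [0,0.002,0,0,255,0,0,0,0,255]
}}

```text
t: 8.05
eef_pos: [0.6147, -0.1033, 0.1332]
orientation: [-1.487, 0.588, -0.546]
contact_force: [0.7, -0.0, -0.4]
width: 0.0616
```

```bash
python3 - <<'E'
from h import *
delta([.6133,-.1026,.1324]); print(Ro.from_rotvec(robot.get_obs()["orientation"]).as_matrix().round(3))
c=cap("wrist","w7.png")
E
```

```text
t 8.05 tcp [ 0.6147 -0.1033  0.1332] z-ang 48.4 tilt 1.56 w 0.0616 F [ 0.7 -0.  -0.4] q6 -1.16
  tool delta [-0.0015  0.0009 -0.0004]
[[ 0.748 -0.022  0.663]
 [-0.663  0.016  0.748]
 [-0.027 -1.    -0.002]]
```

View pics/w7.png

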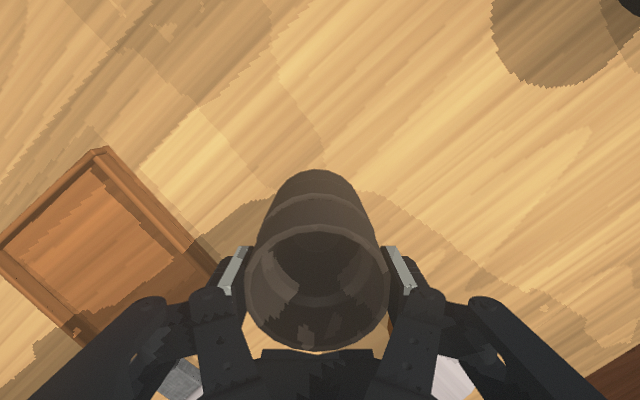

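Collars are in line (held shoulder at row 230, lower collar to row 195) and nearly touching. Creeping down until contact.

Request:
{"api": "carry_out", "payload": {
  "commands": [-0.0015,0.002,0,0,255,0,0,0,0,255]
}}

```text
t: 8.3
eef_pos: [0.6151, -0.103, 0.1331]
orientation: [-1.488, 0.584, -0.55]
contact_force: [-0.5, 0.1, -0.2]
width: 0.0615
```

Request:
{"api": "carry_out", "payload": {
  "commands": [0,0.002,0,0,255,0,0,0,0,255]
}}

```text
t: 8.5
eef_pos: [0.6163, -0.1037, 0.1326]
orientation: [-1.488, 0.581, -0.553]
contact_force: [-0.4, -0.5, 1.4]
width: 0.0616
```

```bash
python3 - <<'E'
from h import *
delta([.6133,-.1026,.1324]); print(Ro.from_rotvec(robot.get_obs()["orientation"]).as_matrix().round(3))
E
```

```text
t 8.5 tcp [ 0.6163 -0.1037  0.1326] z-ang 48.4 tilt 1.09 w 0.0616 F [-0.4 -0.5  1.4] q6 -1.16
  tool delta [-0.003   0.0003 -0.0012]
[[ 0.748 -0.014  0.663]
 [-0.663  0.013  0.748]
 [-0.019 -1.     0.   ]]
```

Request:
{"api": "carry_out", "payload": {
  "commands": [-0.0045,0.002,-0.001,0,255,-0.001,0.001,0,0,255]
}}

```text
t: 8.7
eef_pos: [0.6142, -0.1023, 0.1325]
orientation: [-1.489, 0.574, -0.56]
contact_force: [0.4, -1.4, 3.7]
width: 0.0616
```

```bash
python3 - <<'E'
from h import *
delta([.6125,-.1023,.1324]); print(Ro.from_rotvec(robot.get_obs()["orientation"]).as_matrix().round(3))
E
```

```text
t 8.7 tcp [ 0.6142 -0.1023  0.1325] z-ang 48.4 tilt 0.63 w 0.0616 F [ 0.4 -1.4  3.7] q6 -1.15
  tool delta [-0.0013  0.0002 -0.0011]
[[ 0.748 -0.006  0.663]
 [-0.663  0.009  0.748]
 [-0.011 -1.     0.002]]
```

Contact force is 3.7 N upward at the expected seated height of 0.1325, and tilt is 0.6°. Release gradually.

Request:
{"api": "carry_out", "payload": {
  "commands": [-0.001,0.001,-0.001,0,255,0,0,0,0,255]
}}

```text
t: 8.9
eef_pos: [0.6138, -0.1027, 0.1325]
orientation: [-1.489, 0.571, -0.563]
contact_force: [0.1, 0.5, 1.9]
width: 0.0613
```

Request:
{"api": "carry_out", "payload": {
  "commands": [0,0,0,0,60,0,0,0,0,30,0,0,0,0,0,0,0,0,0,0,0,0,0,0,0]
}}

```text
t: 9.4
eef_pos: [0.609, -0.1005, 0.1273]
orientation: [-1.488, 0.582, -0.552]
contact_force: [0.4, 0.5, 1.4]
width: 0.0857
```

```bash
python3 - <<'E'
from h import *
delta([.6125,-.1023,.1324])
c=cap("wrist","w8.png"); q=rim(c,317,285,80,zr=(.12,.16))
E
```

```text
t 9.4 tcp [ 0.609  -0.1005  0.1273] z-ang 48.4 tilt 1.15 w 0.0857 F [0.4 0.5 1.4] q6 -1.16
  tool delta [ 0.0037 -0.0052  0.001 ]
rim [ 0.6126 -0.1022  0.0296] ztop 0.14 bbox c [ 0.6133 -0.103 ] [0.0638 0.0636] 3263
```

View pics/w8.png

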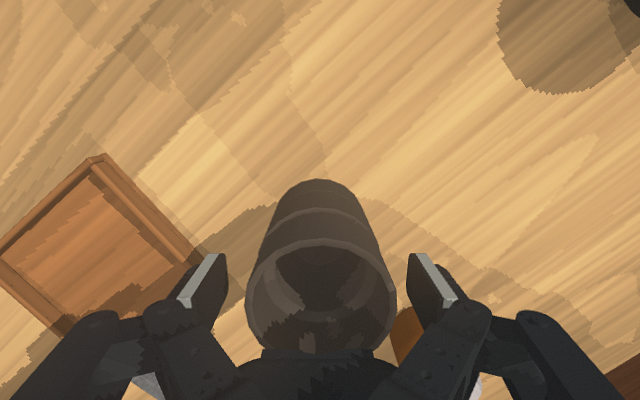

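The rim is at 0.140 m, exactly the nested height, on the stack axis and clear of both fingers. Going up.

Request:
{"api": "carry_out", "payload": {
  "commands": [0.003,-0.01,0.001,0,0,0,-0.03,0,0,0,0,-0.04,0,0,0,0,-0.04,0,0,0,0,0,0,0,0]
}}

```text
t: 9.95
eef_pos: [0.614, -0.1035, 0.2522]
orientation: [-1.489, 0.584, -0.55]
contact_force: [-0.4, -0.1, 0.2]
width: 0.0854
```

```bash
python3 - <<'E'
from h import *
delta([.4335,.072,.2])
c=cap("wrist","w9.png"); c=cap("scene","s9.png")
i=cv2.imread("pics/s9.png")[100:360,180:420]; cv2.imwrite("pics/s9c.png",cv2.convertScaleAbs(cv2.resize(i,None,fx=2.3,fy=2.3,interpolation=2),alpha=1.8,beta=15))
X=cloud(c);
E
```

```text
t 9.95 tcp [ 0.614  -0.1035  0.2522] z-ang 48.4 tilt 1.3 w 0.0854 F [-0.4 -0.1  0.2] q6 -1.16
  tool delta [-0.2502  0.0579  0.0117]
```

View pics/s9c.png

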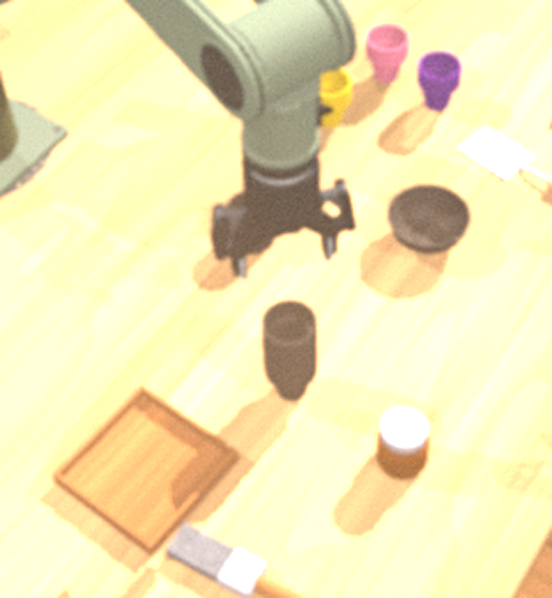

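The scene crop shows the three-high stack upright at (290,350), with nothing else disturbed. Next, the straight cup.

Request:
{"api": "carry_out", "payload": {
  "commands": [-0.03,0,0.002,0,0,-0.04,0,0.002,0,0,-0.04,0,0.002,0,0,-0.04,0,0.002,0,0,-0.03,0,0.002,0,0,0,0,0,0,0]
}}

```text
t: 10.65
eef_pos: [0.4732, 0.0282, 0.2423]
orientation: [-1.491, 0.61, -0.53]
contact_force: [0.1, -0.5, -0.2]
width: 0.0855
```

```bash
python3 - <<'E'
from h import *
delta([.4333,.072,.16])
c=cap("wrist","w10.png")
E
```

```text
t 10.65 tcp [0.4732 0.0282 0.2423] z-ang 48.3 tilt 2.89 w 0.0855 F [ 0.1 -0.5 -0.2] q6 -0.98
  tool delta [-0.0549  0.0849  0.0073]
```

View pics/w10.png

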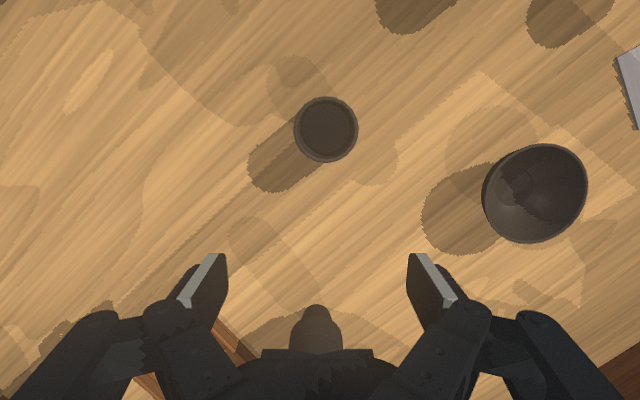

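The straight cup's rim is at (326,129), between the jaw lines.

```bash
python3 - <<'E'
from h import *
c=cap("wrist"); q=rim(c,326,129,37); delta([*q[:2],.1]); print(Ro.from_rotvec(robot.get_obs()["orientation"]).as_matrix().round(3))
E
```

```text
rim [0.4325 0.0712 0.0296] ztop 0.0603 bbox c [0.4326 0.0714] [0.0636 0.0633] 803
t 10.75 tcp [0.4757 0.0262 0.2428] z-ang 48.1 tilt 2.71 w 0.0853 F [-0.4 -0.3  0.4] q6 -0.98
  tool delta [-0.0557  0.1454  0.0068]
[[ 0.744 -0.043  0.667]
 [-0.667  0.019  0.745]
 [-0.045 -0.999 -0.014]]
```

Request:
{"api": "carry_out", "payload": {
  "commands": [-0.03,0.02,0.003,0,0,-0.02,0.03,0.003,0,0,0,0.02,0,0,0,0,0,0,0,0,0,0,0,0,0]
}}

```text
t: 11.25
eef_pos: [0.4434, 0.0624, 0.1724]
orientation: [-1.491, 0.612, -0.54]
contact_force: [0.4, -0.7, 0.4]
width: 0.0855
```

```bash
python3 - <<'E'
from h import *
delta([.4333,.0718,.11]); print(Ro.from_rotvec(robot.get_obs()["orientation"]).as_matrix().round(3))
E
```

```text
t 11.25 tcp [0.4434 0.0624 0.1724] z-ang 47.8 tilt 2.56 w 0.0855 F [ 0.4 -0.7  0.4] q6 -0.9
  tool delta [-0.0112  0.0629  0.0011]
[[ 0.74  -0.041  0.671]
 [-0.671  0.018  0.741]
 [-0.042 -0.999 -0.015]]
```

Request:
{"api": "carry_out", "payload": {
  "commands": [-0.006,0.012,0,0,0,-0.006,0.012,0,0,0,0,0.012,0,0,0,0,0.012,0,0,0,0,0.012,0,0,0,0,0,0,0,0]
}}

```text
t: 11.85
eef_pos: [0.4348, 0.0706, 0.1106]
orientation: [-1.489, 0.609, -0.546]
contact_force: [-0.5, -0.3, -0.3]
width: 0.0852
```

```bash
python3 - <<'E'
from h import *
delta([.4328,.0714,.052]); print(Ro.from_rotvec(robot.get_obs()["orientation"]).as_matrix().round(3))
E
```

```text
t 11.85 tcp [0.4348 0.0706 0.1106] z-ang 47.7 tilt 2.26 w 0.0852 F [-0.5 -0.3 -0.3] q6 -0.89
  tool delta [ 0.0002  0.0586 -0.0001]
[[ 0.738 -0.036  0.673]
 [-0.673  0.017  0.739]
 [-0.038 -0.999 -0.011]]
```

Request:
{"api": "carry_out", "payload": {
  "commands": [0,0.012,0,0,0,0,0.012,0,0,0,0,0.012,0,0,0,0,0.012,0,0,0,0,0.008,0,0,0,0,0,0,0,0]
}}

```text
t: 12.45
eef_pos: [0.4344, 0.0715, 0.0515]
orientation: [-1.488, 0.606, -0.549]
contact_force: [-0.1, 0.4, 0.7]
width: 0.0855
```

```bash
python3 - <<'E'
from h import *
delta([.4328,.0714,.052]); print(Ro.from_rotvec(robot.get_obs()["orientation"]).as_matrix().round(3))
E
```

```text
t 12.45 tcp [0.4344 0.0715 0.0515] z-ang 47.7 tilt 2.05 w 0.0855 F [-0.1  0.4  0.7] q6 -0.89
  tool delta [-0.0011 -0.0004 -0.0011]
[[ 0.739 -0.032  0.673]
 [-0.673  0.017  0.739]
 [-0.035 -0.999 -0.009]]
```

Request:
{"api": "carry_out", "payload": {
  "commands": [-0.001,0,-0.001,0,60,0,0,0,0,120,0,0,0,0,255,0,0,0,0,255,0,0,0,0,255]
}}

```text
t: 12.95
eef_pos: [0.4346, 0.0714, 0.0536]
orientation: [-1.487, 0.603, -0.552]
contact_force: [-0.5, -0.2, -1.2]
width: 0.0618
```

```bash
python3 - <<'E'
from h import *
delta([.4328,.0714,.052]); print(Ro.from_rotvec(robot.get_obs()["orientation"]).as_matrix().round(3))
for f,sl in (("top0.npy",(slice(165,250),slice(415,500))),("w5.npy",(slice(70,280),slice(35,250)))):
    X=np.load(f)[sl]; m=((X[...,2]>.015)&(X[...,2]<.026)).astype(np.uint8)
    n,L,S,_=cv2.connectedComponentsWithStats(m); k=1+S[1:,4].argmax(); P=X[L==k]
    print(f,cv2.minAreaRect(P[:,:2].astype(np.float32)),len(P))
    F=X.reshape(-1,3); F=F[(F[:,2]>.0035)&(F[:,2]<.009)]; F=F[(np.abs(F[:,0]-.56)<.09)&(np.abs(F[:,1]+.29)<.1)]; print("floor",np.median(F,0),len(F),cv2.minAreaRect(F[:,:2].astype(np.float32)))
E
```

```text
t 12.95 tcp [0.4346 0.0714 0.0536] z-ang 47.7 tilt 1.86 w 0.0618 F [-0.5 -0.2 -1.2] q6 -0.89
  tool delta [-0.0012  0.0016 -0.0012]
[[ 0.739 -0.028  0.673]
 [-0.673  0.016  0.739]
 [-0.032 -0.999 -0.007]]
top0.npy ((0.5329661965370178, -0.28294190764427185), (0.15161854028701782, 0.1511729657649994), 85.48214721679688) 546
floor [ 0.5372551  -0.28323665  0.00641638] 2089 ((0.5595781207084656, -0.28983157873153687), (0.19881460070610046, 0.17765754461288452), 89.88185119628906)
w5.npy ((0.5329451560974121, -0.2827678918838501), (0.15109631419181824, 0.15086118876934052), 85.76655578613281) 3798
floor [ 0.53337005 -0.28144186  0.00538865] 14255 ((0.5587192177772522, -0.2830595374107361), (0.1475769579410553, 0.18635520339012146), 85.89144897460938)
```

Gripped. Both cameras put the tray centre at (0.533,-0.283). I'll lift above the stack height, then traverse.

Request:
{"api": "carry_out", "payload": {
  "commands": [0,-0.015,0,0,255,0,-0.03,0,0,255,0,-0.04,0,0,255,0,-0.04,0,0,255,0,-0.04,0,0,255,0,-0.01,0,0,255,0,0,0,0,255]
}}

```text
t: 13.65
eef_pos: [0.4369, 0.0685, 0.2325]
orientation: [-1.489, 0.608, -0.547]
contact_force: [0.6, 0.4, -1.3]
width: 0.0617
```

Request:
{"api": "carry_out", "payload": {
  "commands": [0.02,0,-0.012,0,255,0.03,0,-0.019,0,255,0.03,0,-0.019,0,255,0.03,0,-0.019,0,255,0.03,0,-0.019,0,255,0.03,0,-0.019,0,255,0.03,0,-0.019,0,255,0.03,0,-0.019,0,255,0.03,0,-0.019,0,255,0.02,0,-0.012,0,255,0,0,0,0,255]
}}

```text
t: 14.75
eef_pos: [0.5146, -0.2554, 0.1907]
orientation: [-1.484, 0.64, -0.509]
contact_force: [-0.2, -0.3, -1.1]
width: 0.0618
```

```bash
python3 - <<'E'
from h import *
delta([.533,-.283,.15]); print(Ro.from_rotvec(robot.get_obs()["orientation"]).as_matrix().round(3))
c=cap("wrist","w11.png"); c=cap("scene","s11.png")
E
```

```text
t 14.75 tcp [ 0.5146 -0.2554  0.1907] z-ang 47.9 tilt 4.72 w 0.0618 F [-0.2 -0.3 -1.1] q6 -1.44
  tool delta [ 0.0353  0.0382 -0.0073]
[[ 0.739 -0.073  0.67 ]
 [-0.669  0.037  0.742]
 [-0.079 -0.997 -0.022]]
```

View pics/w11.png

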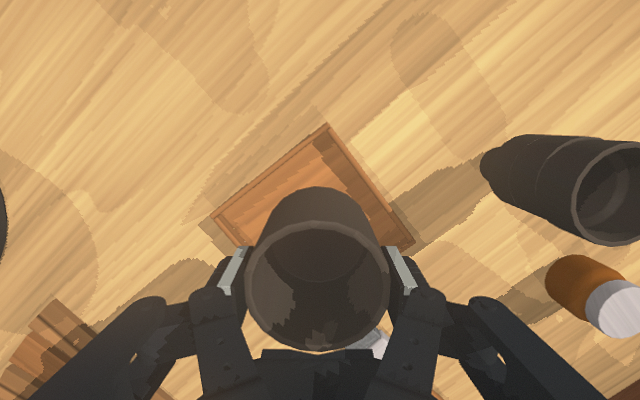

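View pics/s11.png

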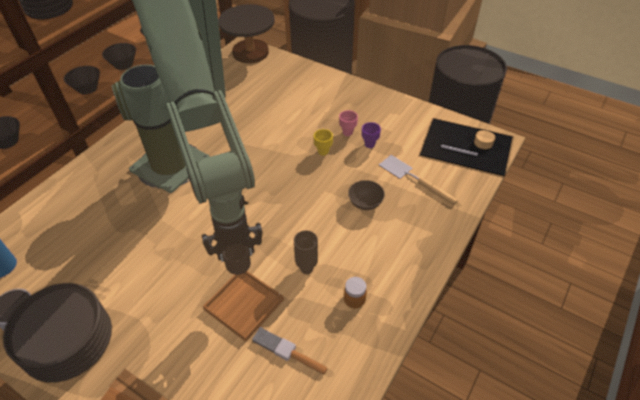

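Request:
{"api": "carry_out", "payload": {
  "commands": [0.012,0,-0.003,0,255,0.012,0,-0.003,0,255,0.01,0,-0.002,0,255,0,0,0,0,255]
}}

```text
t: 15.25
eef_pos: [0.5344, -0.2793, 0.1857]
orientation: [-1.482, 0.64, -0.499]
contact_force: [0.3, -0.6, -1.7]
width: 0.0616
```

Request:
{"api": "carry_out", "payload": {
  "commands": [0.001,0.012,0,0,255,0,0.012,0,0,255,0,0.012,0,0,255,0,0.012,0,0,255,0,0.012,0,0,255,0,0,0,0,255]
}}

```text
t: 15.85
eef_pos: [0.529, -0.2754, 0.1194]
orientation: [-1.481, 0.641, -0.495]
contact_force: [0.6, 1.0, -2.0]
width: 0.0617
```

```bash
python3 - <<'E'
from h import *
delta([.533,-.283,.0596]); print(Ro.from_rotvec(robot.get_obs()["orientation"]).as_matrix().round(3))
E
```

```text
t 15.85 tcp [ 0.529  -0.2754  0.1194] z-ang 48.3 tilt 5.28 w 0.0617 F [ 0.6  1.  -2. ] q6 -1.46
  tool delta [ 0.0134  0.0589 -0.0018]
[[ 0.743 -0.081  0.665]
 [-0.664  0.044  0.747]
 [-0.09  -0.996 -0.021]]
```

Request:
{"api": "carry_out", "payload": {
  "commands": [0.006,0.008,-0.001,0,255,0.003,0.008,0,0,255,0.003,0.006,0,0,255,0.003,0.006,0,0,255,0,0,0,0,255,0,0.004,0,0,255,0,0,0,0,255]
}}

```text
t: 16.55
eef_pos: [0.5385, -0.2863, 0.0838]
orientation: [-1.482, 0.64, -0.497]
contact_force: [0.9, 0.2, -2.2]
width: 0.062
```

```bash
python3 - <<'E'
from h import *
delta([.533,-.283,.0596]); print(Ro.from_rotvec(robot.get_obs()["orientation"]).as_matrix().round(3))
E
```

```text
t 16.55 tcp [ 0.5385 -0.2863  0.0838] z-ang 48.3 tilt 5.17 w 0.062 F [ 0.9  0.2 -2.2] q6 -1.46
  tool delta [-0.0042  0.0247 -0.0007]
[[ 0.743 -0.079  0.665]
 [-0.664  0.043  0.747]
 [-0.088 -0.996 -0.021]]
```

Request:
{"api": "carry_out", "payload": {
  "commands": [0,0.005,0,0,255,0,0,0,0,255,0,0.005,0,0,255,0,0,0,0,255,0,0.005,0,0,255,0,0,0,0,255]
}}

```text
t: 17.15
eef_pos: [0.5376, -0.2857, 0.0686]
orientation: [-1.482, 0.639, -0.498]
contact_force: [0.1, 0.2, -1.1]
width: 0.0621
```

```bash
python3 - <<'E'
from h import *
delta([.5365,-.285,.0596]); print(Ro.from_rotvec(robot.get_obs()["orientation"]).as_matrix().round(3))
c=cap("wrist","w12.png")
E
```

```text
t 17.15 tcp [ 0.5376 -0.2857  0.0686] z-ang 48.3 tilt 5.08 w 0.0621 F [ 0.1  0.2 -1.1] q6 -1.46
  tool delta [-0.0005  0.009  -0.    ]
[[ 0.743 -0.078  0.665]
 [-0.664  0.042  0.747]
 [-0.086 -0.996 -0.02 ]]
```

View pics/w12.png

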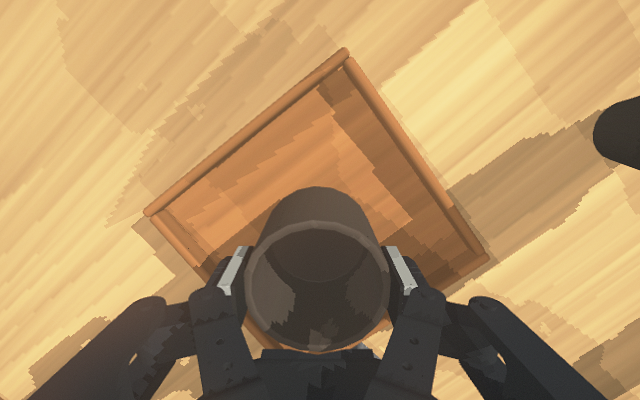

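The cup hangs over the tray's middle, about 8 mm above the floor, with the far walls at rows 60–260. Creeping down to contact.

Request:
{"api": "carry_out", "payload": {
  "commands": [0,0.004,0,0,255,0,0,0,0,255,0,0.003,0,0,255,0,0,0,0,255]
}}

```text
t: 17.6
eef_pos: [0.5377, -0.2858, 0.0618]
orientation: [-1.482, 0.637, -0.5]
contact_force: [-0.4, 0.5, -1.4]
width: 0.0618
```

Request:
{"api": "carry_out", "payload": {
  "commands": [0,0.002,0,0,255,0,0,0,0,255]
}}

```text
t: 17.8
eef_pos: [0.5379, -0.286, 0.06]
orientation: [-1.483, 0.636, -0.5]
contact_force: [0.4, -0.3, -1.5]
width: 0.0615
```

Request:
{"api": "carry_out", "payload": {
  "commands": [0,0.002,0,0,255,0,0,0,0,255]
}}

```text
t: 18.0
eef_pos: [0.5383, -0.2862, 0.0601]
orientation: [-1.483, 0.636, -0.501]
contact_force: [0.1, -0.3, -0.6]
width: 0.0616
```

Request:
{"api": "carry_out", "payload": {
  "commands": [0,0.002,0,0,255,0,0.002,0,0,255]
}}

```text
t: 18.2
eef_pos: [0.5384, -0.2863, 0.0595]
orientation: [-1.483, 0.636, -0.501]
contact_force: [-2.8, 3.3, 13.8]
width: 0.0619
```

Request:
{"api": "carry_out", "payload": {
  "commands": [0,0.002,0,0,255,0,0.002,0,0,255]
}}

```text
t: 18.4
eef_pos: [0.5385, -0.2863, 0.0595]
orientation: [-1.484, 0.635, -0.5]
contact_force: [-3.6, 3.4, 10.9]
width: 0.0613
```

```bash
python3 - <<'E'
from h import *
delta([.5365,-.285,.0596]); print(Ro.from_rotvec(robot.get_obs()["orientation"]).as_matrix().round(3))
E
```

```text
t 18.4 tcp [ 0.5385 -0.2863  0.0595] z-ang 48.4 tilt 4.88 w 0.0613 F [-3.6  3.4 10.9] q6 -1.46
  tool delta [-0.0024  0.0001 -0.0003]
[[ 0.744 -0.075  0.664]
 [-0.663  0.04   0.747]
 [-0.083 -0.996 -0.02 ]]
```

The floor bears the cup (11 N). Release.

Request:
{"api": "carry_out", "payload": {
  "commands": [0,0,0,0,90,0,0,0,0,50,0,0,0,0,20,0,0,0,0,0,0,0,0,0,0]
}}

```text
t: 18.9
eef_pos: [0.5387, -0.2865, 0.0593]
orientation: [-1.484, 0.635, -0.501]
contact_force: [-0.4, -0.4, -0.4]
width: 0.0857
```

```bash
python3 - <<'E'
from h import *
delta([.5365,-.285,.0596]); print(Ro.from_rotvec(robot.get_obs()["orientation"]).as_matrix().round(3))
c=cap("wrist","w13.png"); rim(c,317,285,80,zr=(.05,.08))
E
```

```text
t 18.9 tcp [ 0.5387 -0.2865  0.0593] z-ang 48.4 tilt 4.82 w 0.0857 F [-0.4 -0.4 -0.4] q6 -1.46
  tool delta [-0.0027 -0.0001 -0.0003]
[[ 0.744 -0.074  0.664]
 [-0.664  0.039  0.747]
 [-0.082 -0.996 -0.02 ]]
rim [ 0.5359 -0.2851  0.0295] ztop 0.0661 bbox c [ 0.5364 -0.2855] [0.0641 0.0636] 4320
```

View pics/w13.png

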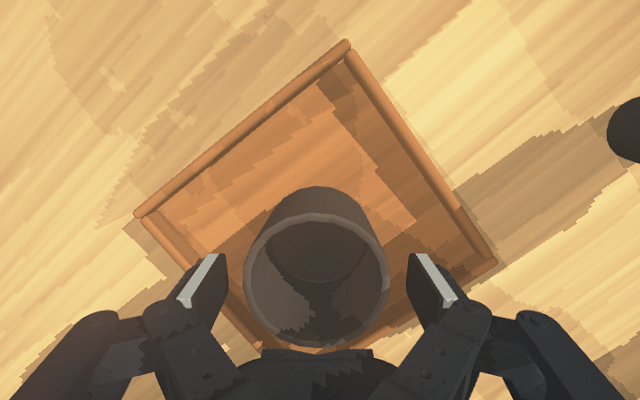

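The cup stands on the tray floor: rim at 0.066 m, centre (0.536,-0.285), fingers clear on both sides. Withdraw.

Request:
{"api": "carry_out", "payload": {
  "commands": [0,-0.015,0,0,0,0,-0.03,0,0,0,0,-0.04,0,0,0,0,-0.04,0,0,0,-0.03,-0.03,0,0,0,-0.04,0,0,0,0,-0.04,0,0,0,0,-0.04,0,0,0,0,0,0,0,0,0]
}}

```text
t: 19.85
eef_pos: [0.4369, -0.1914, 0.2401]
orientation: [-1.485, 0.631, -0.507]
contact_force: [-0.5, 0.1, -0.4]
width: 0.0852
```

```bash
python3 - <<'E'
from h import *
delta([.5365,-.285,.0596])
c=cap("scene","s14.png"); t=cap("top","t14.png"); X=cloud(t)
for n,P in dict(stack=(.612,-.102,.14),cup=(.536,-.285,.066)).items():
    u,v=proj(t,P)[0].round().astype(int); print(n,u,v); rim(t,u,v,16,zr=(P[2]-.02,P[2]+.02))
    u,v=proj(c,P)[0].round().astype(int); print("scene",u,v); rim(c,u,v,16,zr=(P[2]-.008,P[2]+.02))
i=cv2.imread("pics/s14.png")[180:350,190:400]; cv2.imwrite("pics/s14c.png",cv2.convertScaleAbs(cv2.resize(i,None,fx=3.5,fy=3.5,interpolation=2),alpha=1.8,beta=15))
E
```

```text
t 19.85 tcp [ 0.4369 -0.1914  0.2401] z-ang 48.3 tilt 4.45 w 0.0852 F [-0.5  0.1 -0.4] q6 -1.43
  tool delta [ 0.1498  0.1697 -0.0002]
stack 393 168
rim [ 0.6129 -0.1023  0.0301] ztop 0.1425 bbox c [ 0.6136 -0.1027] [0.0624 0.0621] 97
scene 304 239
rim [ 0.6161 -0.1036  0.0301] ztop 0.1439 bbox c [ 0.6156 -0.1041] [0.0623 0.0624] 59
cup 461 203
rim [ 0.5337 -0.2876  0.0331] ztop 0.0693 bbox c [ 0.549  -0.2645] [0.0351 0.0207] 15
scene 240 293
rim [ 0.5394 -0.2854  0.0297] ztop 0.0698 bbox c [ 0.5383 -0.2851] [0.0617 0.0608] 70
```

View pics/s14c.png

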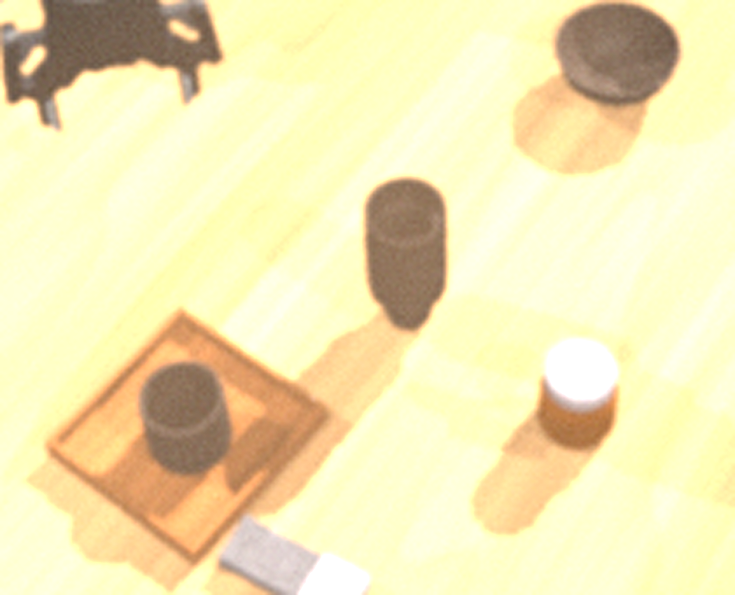

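View pics/t14.png

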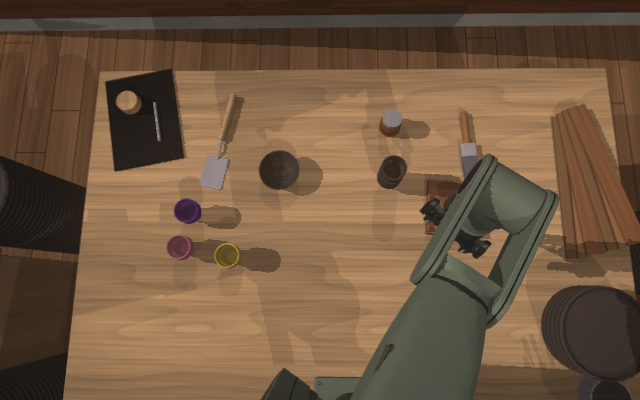

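The final views show the nested stack upright at scene crop (405,250), with its rim at 0.142 m from the top camera. The cup is upright in the tray at crop (185,415). The gripper is clear of everything, so I'm handing in.

```bash
python3 -c "
from bench import robot; print(robot.close_job())"
```

```text
the job is handed in; nothing more can be done
None
```

The black stepped tumbler is nested on the stack and the straight cup is standing in the tray. I handed the job in with the clock at about 20 s, and no verdict was reported.

- **Tumbler:** The wrist camera put its rim at 0.140 m, which is the nested height. It sat within about 1 mm of where the stack's axis was before placing. The stack of three looked upright in the last scene view.
- **Cup:** Its rim was at 0.066 m, so it stands flat on the 6 mm tray floor. It is about 4 mm from the tray centre, well inside the 45 mm limit.
- **Gentleness:** Nothing was dropped. The tumbler touched down at about 4 N and the cup at about 14 N.

**Checks that disagreed or fell short:**
- The tool drifted up to 5° in tilt during long moves. Both pieces still settled flat.
- In the last check the top and scene cameras read rim heights 2–4 mm higher than the wrist camera. They had read about 2 mm high from the start. The scene camera's positions were also up to 4 mm off.
- The top camera's view of the cup was mostly blocked by the arm, so I ignored that reading.

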